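# Pack the contact-tip tins in their carrying case

### The arm

A 6-joint arm with a two-finger parallel gripper is mounted at the origin on a cart in front of the work surface, level with it; the furniture and walls round the work are solid. World frame = base frame: x ahead of the robot, y to its left, z up, the work surface at z = 0. Lengths are in m, angles in rad, forces in N, time in s.
With the tool pointing down it reaches from about 0.3 to 0.825 m from the base axis. Payload 5.4 kg.
Tool frame: the origin (TCP) lies on the centre line of the jaws, within the pads' length; the fingertips stand r.tcp_to_tips ahead of it and the grasp point (between the pads) lies 8 mm behind it (r.tcp_to_tips is the distance from the TCP to the fingertips, in m); z points along the fingers, y is the line along which they close (so a half turn about z gives the same grasp; the last joint's range is limited). The gripper opens to 92 mm and grips with 3 to 60 N. Pads are 20 mm wide; open, the fingers measure 128 mm over their backs; the gripper's body (75 mm by 189 mm) begins 69 mm behind the grasp point.
Start: joints at [0.976, 0.158, 1.597, -0, 1.386, -0.21], TCP at [0.216, 0.533, 0.226] pointing down, gripper open.
Joint ranges: [-2.91, 2.91], [-0.94, 2.29], [0.18, 2.7], [-1.29, 4.43], [0.17, 2.64], [-3, 3]. Speed limits (rad/s): [2.57, 2.57, 3.14, 3.14, 3.14, 3.14].

### API

Orientations are given as a unit quaternion [x, y, z, w].
In Python, from workcell import r gives the robot as it stands.
- The arm moves only by the shell command python3 -m creep 'ROWS'. ROWS is JSON, one flat list of numbers, 5 for each row, row after row: the opening, from 0 (shut) to 1 (fully open), then the shift along the tool's x, y, z in m, then the turn about the tool's z in degrees. A call has 1 to 12 rows; each row shifts and turns the commanded pose from where the row before left it, along the tool's axes as they then stand; what a row does not reach is not made up. A row lasts 1/10 s, in which the tool goes at most 50 mm and 8.59 degrees, less where a joint would pass 70% of its speed; a pose out of reach is approached as far as the arm can. A call is refused whole if a number of a shift passes 0.05 or a number of a turn 8.59, either way. A call with a gripper value outside its range is refused whole. The fingers move at their own pace and stop on an object; the grip force is fixed at half the most. Time passes only in rows, so rows that do not move let the fingers close. It gives the time, the measured TCP pose, the force, the opening and the grip force at its end, in the units of the state.
- r.read_state(): the state, without advancing time (a new reading comes with each control period).
- r.read_camera(name): name is "scene" or "top" or "wrist"; returns (picture, depth): 400x640x3 uint8, red, green, blue; 400x640 float32, m along the optical axis (not along the pixel's ray), 0 where there is no reading.
- r.calibration(name): a dict with "fx", "fy", "cx", "cy" (pixels), "dist" ([k1, k2, p1, p2, k3] as OpenCV has them; the pictures are not rectified), "extrinsics" (4x4, takes a point from camera to world coordinates); the wrist camera has in their place "hand_eye" (4x4, takes a point from camera to tool coordinates, whose origin is the TCP and whose axes are the flange's). Camera axes: x right, y up, looking along -z (the intrinsics and any distortion apply to the point x, -y, -z); pixel columns grow to the right and rows downward; lengths in m; the calibration is good to about 2 mm. A picture is of the moment at which its call begins: read the wrist's pose just before it. calibration takes no time and is no camera call.
- r.job_done(): hands the job in; it is judged then, once.
The state is a dict: "time": time; "joint_pos": joint angles; "qvel": joint speeds; "joint_efforts": joint torques, N m; "ee_pos": TCP position; "eef_rot": TCP orientation; "ft_force": force on the tool from outside, world axes, zero at the start; "torque": the same for the moment, N m; "opening": finger opening in m; "grasp_force": force on a finger pad.
Only numpy, scipy, OpenCV 4.12 (cv2) and the standard library are available. Lean on these libraries where they do the work, as an engineer would, in place of code of your own. Each camera call takes 0.05 s, during which the arm holds its last target. There are 200 camera calls.

### The job

Get the contact-tip tins ready for a site job: press the lid of every tin fully home, set the tins upright in the pockets of the open steel case, one to a pocket, then shut the case lid and press it down until its front catch snaps. Last, swing the carrying handle up from the front until it clicks in upright. Leave the tools lying about where they are.

Things in the scene. Friction and masses are not known exactly. Their poses are not given: they have to be found in the camera images.
- case: Grey sheet-steel carrying case, fixed to the table, 166 mm deep (its x), 226 mm wide (its y), 50 mm high when shut. Origin: centre of its underside, on the table; x points from the front (robot side: catch, handle) to the back (hinges), y left, z up. Walls 3 mm thick, rim of the base at z = 33 mm. A black insert inside, top at z = 16 mm, has four square pockets for the tins.
- pocket1 (a point): Centre of the floor of pocket 1 of the case (front left), 39 mm from the case's middle in x and 48 mm in y, 6 mm above the table. Pockets are 72 mm square, 10 mm deep; along the case's y there are about 30 mm free on both sides of a tin for fingers. A tin in it reaches up to z = 37 mm.
- pocket2 (a point): Centre of the floor of pocket 2 of the case (front right), 39 mm from the case's middle in x and 48 mm in y, 6 mm above the table. Pockets are 72 mm square, 10 mm deep; along the case's y there are about 30 mm free on both sides of a tin for fingers. A tin in it reaches up to z = 37 mm.
- pocket3 (a point): Centre of the floor of pocket 3 of the case (back left), 39 mm from the case's middle in x and 48 mm in y, 6 mm above the table. Pockets are 72 mm square, 10 mm deep; along the case's y there are about 30 mm free on both sides of a tin for fingers. A tin in it reaches up to z = 37 mm.
- pocket4 (a point): Centre of the floor of pocket 4 of the case (back right), 39 mm from the case's middle in x and 48 mm in y, 6 mm above the table. Pockets are 72 mm square, 10 mm deep; along the case's y there are about 30 mm free on both sides of a tin for fingers. A tin in it reaches up to z = 37 mm.
- case_lid (a joint): Hinge of the case lid along the back rim: 0 = shut and caught, grows as it opens, to 1.95 (leaning back beyond upright); 1.75 to 1.9 at the start. Stiff: the lid stays where it is left. 0.08 before shut, the striker on its front meets the spring ball of the catch; press the front edge with 6 to 15 N until it snaps. A tin lid left proud beneath fouls its padded underside.
- lid_front (a point): Point on the outer (top) face of the lid, mid-width, 14 mm in from its front edge: where to push it over and press it. 156 mm along the lid from the hinge line; shut, 50 mm above the table. The lid is a pan 166 x 226 mm, 16 mm deep (its mouth faces the robot when open); the catch tongue stands out 15 mm beyond its front edge, 20 mm wide.
- lid_hinge (a point): Middle of the lid's hinge line, 87 mm behind the middle of the case, 33 mm above the table; the hinge line runs along the case's y.
- case_bail (a joint): Pivot of the carrying handle (a wire bail): 0 = lying out to the front, grows as it swings up, 1.393 = upright against its stop. It falls back if let go half-way. Over the last 0.3 its two arms ride over a spring stud at each end of the shut lid (about 3 N more at the grip) and snap in behind them.
- bail_grip (a point): Middle of the handle's rubber grip, a sleeve 16 mm thick, 120 mm long along the case's y. It swings on a radius of 135 mm about a line along the case's y, 12 mm above the table at the case's middle: lying, it is 133 mm in front of the middle and 36 mm high; upright, over the middle and 147 mm high. Between grip and case 42 mm are free, 27 mm in front of the catch tongue (middle 20 mm).
- tin1: Flat round bright tin of contact tips, 65 mm across and 31 mm high with its lid home, 120 g; stands loose on the table (some runs have three tins, some four). Origin: centre of its underside, z up. Body 62 mm across up to 26 mm; the lid, 65 mm across, is the top 5 mm.
- tin2: Flat round bright tin of contact tips, 65 mm across and 31 mm high with its lid home, 120 g; stands loose on the table (some runs have three tins, some four). Origin: centre of its underside, z up. Body 62 mm across up to 26 mm; the lid, 65 mm across, is the top 5 mm.
- tin3: Flat round bright tin of contact tips, 65 mm across and 31 mm high with its lid home, 120 g; stands loose on the table (some runs have three tins, some four). Origin: centre of its underside, z up. Body 62 mm across up to 26 mm; the lid, 65 mm across, is the top 5 mm.
- tin4: Flat round bright tin of contact tips, 65 mm across and 31 mm high with its lid home, 120 g; stands loose on the table (some runs have three tins, some four). Origin: centre of its underside, z up. Body 62 mm across up to 26 mm; the lid, 65 mm across, is the top 5 mm.
- tin1_lid (a joint): How far the lid of tin1 stands up from its seat (m): 0 = fully home, 6 to 11 mm proud at the start. It slides straight down with about 5 N and stays where it is left.
- tin2_lid (a joint): How far the lid of tin2 stands up from its seat (m): 0 = fully home, 6 to 11 mm proud at the start. It slides straight down with about 5 N and stays where it is left.
- tin3_lid (a joint): How far the lid of tin3 stands up from its seat (m): 0 = fully home, 6 to 11 mm proud at the start. It slides straight down with about 5 N and stays where it is left.
- tin4_lid (a joint): How far the lid of tin4 stands up from its seat (m): 0 = fully home, 6 to 11 mm proud at the start. It slides straight down with about 5 N and stays where it is left.
- wrench: Combination spanner, 204 mm long, 10 mm high, lying flat among the tins; not to be moved. Origin at its middle, length along its y.
- pliers: Locking pliers, 229 mm long, 57 mm wide, 16 mm high, lying near the front edge of the table; not to be moved. Origin at the middle, length along its y.
Mind the look-alikes: they are no part of the job. Leave any blue, green or yellow look-alike of the tin4 alone.

How it is judged:
On the way, in this order (a step that is already met when the one before it is completed fails the run):
1. every tin stands in a pocket of the case with its lid pressed home, the case still open (z of tin1 in the frame of case between 0.002 and 0.009 m and x of tin1 in the frame of case between -0.08 and 0.08 m and y of tin1 in the frame of case between -0.11 and 0.11 m and angle between each of tin1, tin2, tin3, tin4's own z axis and vertical below 0.1 rad and value of joint each of tin1_lid, tin2_lid, tin3_lid, tin4_lid below 0.002 m and z of tin2 in the frame of case between 0.002 and 0.009 m and x of tin2 in the frame of case between -0.08 and 0.08 m and y of tin2 in the frame of case between -0.11 and 0.11 m and z of tin3 in the frame of case between 0.002 and 0.009 m and x of tin3 in the frame of case between -0.08 and 0.08 m and y of tin3 in the frame of case between -0.11 and 0.11 m and z of tin4 in the frame of case between 0.002 and 0.009 m and x of tin4 in the frame of case between -0.08 and 0.08 m and y of tin4 in the frame of case between -0.11 and 0.11 m and value of joint case_lid above 0.5 rad), for 0.2 s.
2. the case lid is pressed down until the catch has snapped, the handle still down (value of joint case_lid below 0.015 rad and value of joint case_bail below 0.6 rad), for 0.2 s.
3. the handle is swung up and clicked in upright (value of joint case_bail above 1.35 rad and value of joint case_lid below 0.015 rad), for 0.2 s.
At the end, for the whole second after the job is handed in: Every tin present stands upright in a pocket of the case with its lid home (less than 2 mm proud), the case lid is shut and caught (less than 0.015 rad open), the handle is upright in its detent (over 1.35 rad), all at rest (all of step 3 and z of tin1 in the frame of case between 0.002 and 0.009 m and x of tin1 in the frame of case between -0.08 and 0.08 m and y of tin1 in the frame of case between -0.11 and 0.11 m and angle between each of tin1, tin2, tin3, tin4's own z axis and vertical below 0.1 rad and value of joint each of tin1_lid, tin2_lid, tin3_lid, tin4_lid below 0.002 m and z of tin2 in the frame of case between 0.002 and 0.009 m and x of tin2 in the frame of case between -0.08 and 0.08 m and y of tin2 in the frame of case between -0.11 and 0.11 m and z of tin3 in the frame of case between 0.002 and 0.009 m and x of tin3 in the frame of case between -0.08 and 0.08 m and y of tin3 in the frame of case between -0.11 and 0.11 m and z of tin4 in the frame of case between 0.002 and 0.009 m and x of tin4 in the frame of case between -0.08 and 0.08 m and y of tin4 in the frame of case between -0.11 and 0.11 m and linear speed of each of tin1, tin2, tin3, tin4 below 0.02 m/s and velocity of joint case_bail below 0.05 rad/s); the robot touches nothing.
It fails at once if the spanner or the pliers are shoved more than 6 cm (distance of any of wrench, pliers from where it was at the start of the episode above 0.06 m).
Of tin1, tin2, tin3, tin4 only 3 to 4 are there at a start; the rules pass over those that are not, and their reading is None.
At some moment in a run one of tin1, tin2, tin3, tin4 may be knocked a few centimetres aside while the robot is not near it.
It also fails if it takes over 208 s, if anything falls off the work surface, if the arm or the gripper's body presses on something with over 40 N, if the wrist force passes 120 N, or if a joint passes its speed limit or range.

## Working session

There is one attempt and no reset: what is moved stays moved. The work goes in short steps, Python scripts to look and compute and a shell command to move; the robot and the scene stay as the last step left them, time stands still between calls to the robot, and variables do not carry over. Pictures are saved under pics/ and viewed, at most 14 in all, crops included, and the job is handed in when it is done.

```bash
ls; mkdir -p pics; cat > h.py <<'E'
import numpy as np, cv2
from scipy.spatial.transform import Rotation as R
from workcell import r
def snap(name,fn=None):
    s=r.read_state(); im,d=r.read_camera(name); c=r.calibration(name)
    if 'extrinsics' in c: T=np.array(c['extrinsics'])
    else:
        W=np.eye(4); W[:3,:3]=R.from_quat(s['eef_rot']).as_matrix(); W[:3,3]=s['ee_pos']; T=W@np.array(c['hand_eye'])
    np.savez('last_%s.npz'%name,im=im,d=d,T=T)
    if fn: cv2.imwrite('pics/'+fn,im[:,:,::-1])
    return im,d,T
def load(name):
    z=np.load('last_%s.npz'%name); return z['im'],z['d'],z['T']
def px2w(name,T,u,v,depth=None,z=None):
    c=r.calibration(name); K=np.array([[c['fx'],0,c['cx']],[0,c['fy'],c['cy']],[0,0,1]])
    p=cv2.undistortPoints(np.array([[[u,v]]],float),K,np.array(c['dist'],float))[0,0]
    ray=np.array([p[0],-p[1],-1.])
    if z is not None:
        dw=T[:3,:3]@ray; depth=(z-T[2,3])/dw[2]
    return T[:3,:3]@(ray*depth)+T[:3,3]
def cloud(name,d,T):
    c=r.calibration(name); K=np.array([[c['fx'],0,c['cx']],[0,c['fy'],c['cy']],[0,0,1]])
    v,u=np.mgrid[:400,:640]; uv=np.stack([u,v],-1).reshape(-1,1,2).astype(float)
    p=cv2.undistortPoints(uv,K,np.array(c['dist'],float))[:,0]
    P=np.c_[p[:,0],-p[:,1],-np.ones(len(p))]*d.reshape(-1,1)
    return (P@T[:3,:3].T+T[:3,3]).reshape(400,640,3)
E
python3 - <<'E'
from h import *
snap('top','top0.png');snap('scene','scene0.png')
s=r.read_state();print(s,r.tcp_to_tips)
print(R.from_quat(s['eef_rot']).as_matrix().round(3))
E
```

```text
pics
{'time': 0.1, 'joint_pos': array([ 9.75873396e-01,  1.58984520e-01,  1.59807148e+00,  1.90247773e-06,
        1.38618184e+00, -2.10089223e-01]), 'qvel': array([ 0.00099217, -0.00201784, -0.003369  , -0.00153512, -0.0010874 ,
        0.00039926]), 'joint_efforts': array([-2.56119201e-04, -3.86503279e+01, -3.22961032e+01,  7.02584116e-02,
        3.39348230e-02, -7.59284671e-05]), 'ee_pos': array([0.21556862, 0.53249251, 0.22473564]), 'eef_rot': array([ 1.91231809e-01,  9.81544558e-01, -7.56489515e-04, -3.23091857e-04]), 'ft_force': array([-0.22550216, -0.86298464, -0.0320235 ]), 'torque': array([-0.03396853,  0.01646496, -0.00620987]), 'grasp_force': 0.0, 'opening': 0.09184569350752973} 0.011
[[-0.927  0.375 -0.001]
 [ 0.375  0.927 -0.001]
 [ 0.    -0.002 -1.   ]]
```

View pics/top0.png

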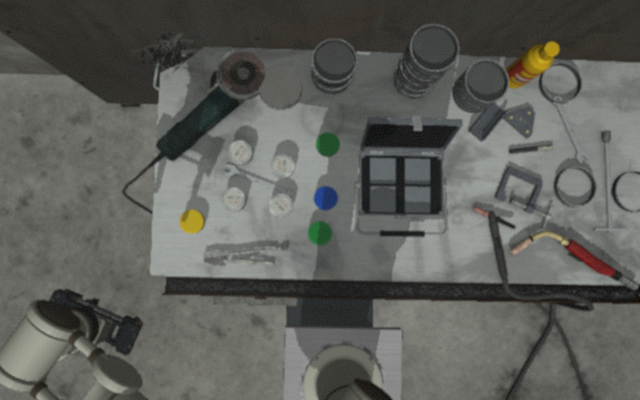

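View pics/scene0.png

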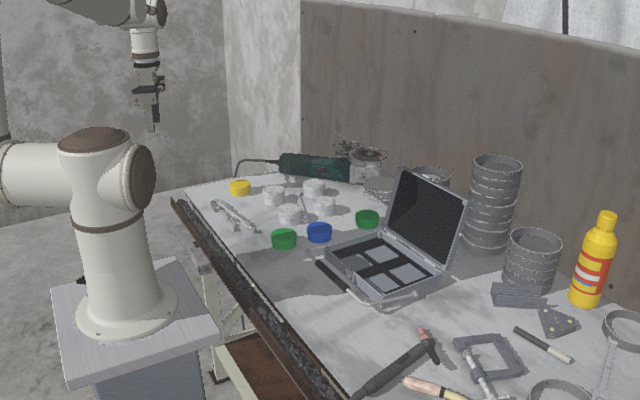

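The top picture shows four bright tins at about (240,152), (283,165), (234,199) and (281,204), with the spanner between them. The look-alikes are yellow (192,221), green (328,144), blue (326,198) and green (319,232). The open case is at (402,185) with its handle grip at (402,233), and the pliers are at (247,252). I choose the four bright ones and will check them in an enlarged crop.

```bash
python3 - <<'E'
from h import *
im,d,T=load('top'); P=cloud('top',d,T)
cv2.imwrite('pics/crop0.png',cv2.resize(im[110:290,170:470][:,:,::-1],None,fx=2.66,fy=2.66,interpolation=cv2.INTER_CUBIC))
X,Y,Z=P[...,0],P[...,1],P[...,2]
hsv=cv2.cvtColor(im,cv2.COLOR_RGB2HSV)
reg=np.zeros(Z.shape,bool); reg[120:260,170:345]=1
m=(reg&(Z>0.022)&(Z<0.06)).astype(np.uint8)
n,l,st,ce=cv2.connectedComponentsWithStats(m)
for i in range(1,n):
    if st[i,4]>50:
        q=P[l==i]; print(ce[i].round(1),st[i,4],q.mean(0).round(4),((q.max(0)+q.min(0))/2).round(4),np.median(q[:,2]).round(4),im[l==i].mean(0).round())
print('table',np.median(Z[150:260,170:340]))
# wrench/pliers
for nm,(a,b,c,e) in dict(w=(155,190,220,300),p=(235,270,200,295)).items():
    s=(Z[a:b,c:e]>0.005)&(Z[a:b,c:e]<0.02); q=P[a:b,c:e][s]; print(nm,q.min(0).round(3),q.max(0).round(3),q.mean(0).round(3))
# case: z map points
reg=np.zeros(Z.shape,bool); reg[110:245,345:470]=1
for lo,hi in((0.003,0.01),(0.012,0.02),(0.028,0.037)):
    q=P[reg&(Z>lo)&(Z<hi)]; print(lo,len(q),q.min(0).round(3),q.max(0).round(3))
E
```

```text
[194.2 139.5] 358 [0.643  0.4133 0.046 ] [0.6436 0.4118 0.0412] 0.0479 [38. 43. 42.]
[327.3 144.2] 457 [0.6435 0.0574 0.031 ] [0.6436 0.0567 0.031 ] 0.031 [40. 82. 48.]
[239.7 152.3] 481 [0.6131 0.292  0.0387] [0.6146 0.2922 0.0344] 0.039 [146. 149. 142.]
[282.1 165.9] 475 [0.5798 0.1775 0.0372] [0.5802 0.1778 0.0349] 0.0375 [148. 152. 145.]
[325.3 198.1] 454 [0.4971 0.0593 0.0314] [0.4974 0.0587 0.0302] 0.0315 [ 40.  62. 113.]
[232.9 199.4] 484 [0.486  0.3048 0.0418] [0.4861 0.3052 0.0359] 0.0419 [149. 152. 145.]
[280.3 205.2] 468 [0.4742 0.1788 0.0386] [0.4747 0.1797 0.0348] 0.0387 [150. 154. 147.]
[191.2 221.5] 458 [0.4247 0.4149 0.0313] [0.4247 0.4152 0.03  ] 0.0316 [167. 147.  44.]
[319.2 233.3] 464 [0.4023 0.0734 0.0314] [0.4019 0.0736 0.0311] 0.0316 [42. 93. 52.]
table 0.0014263735143041911
w [0.518 0.131 0.005] [0.615 0.349 0.019] [0.552 0.259 0.008]
p [0.299 0.138 0.005] [0.392 0.392 0.019] [0.337 0.283 0.012]
0.003 3396 [ 0.375 -0.341  0.003] [0.758 0.009 0.01 ]
0.012 1806 [ 0.449 -0.337  0.012] [ 0.755 -0.019  0.02 ]
0.028 776 [ 0.4   -0.272  0.028] [ 0.641 -0.021  0.037]
```

View pics/crop0.png

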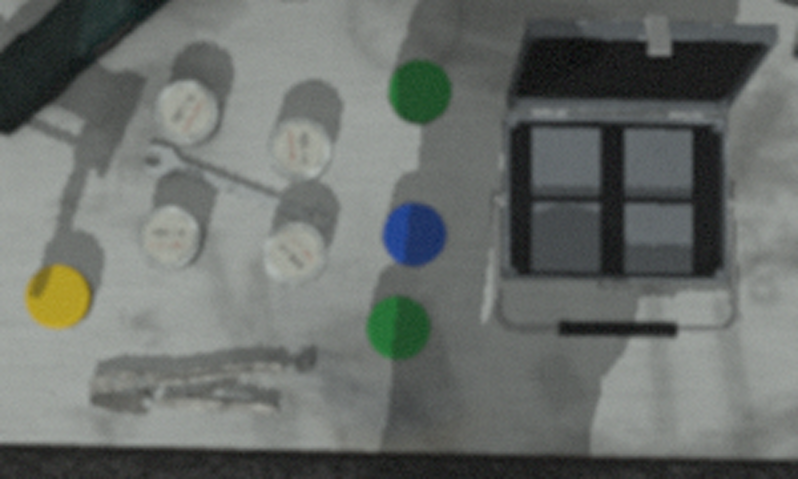

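The crop shows four bright round tins with raised lids at crop (187,111), (301,148), (171,236) and (295,252). The coloured ones are clearly different. The case stands nearly square, with pockets at crop (566,160), (659,160), (566,237) and (659,237) and the grip at (618,329).

```bash
python3 - <<'E'
from h import *
im,d,T=load('top'); P=cloud('top',d,T)
f=lambda u,v,z: px2w('top',T,170+(u-.5)/2.66,110+(v-.5)/2.66,z=z).round(4)
for n,u,v in(('p3',566,160),('p4',659,160),('p1',566,237),('p2',659,237)): print(n,f(u,v,.006))
print('grip',f(560,329,.036),f(677,329,.036)); print('tongue base fl',f(503,281,.033),f(735,281,.033))
X,Y,Z=P[...,0],P[...,1],P[...,2]
reg=np.zeros(Z.shape,bool); reg[150:222,345:460]=1
q=P[reg&(Z>.029)&(Z<.038)]
print(cv2.minAreaRect(q[:,:2].astype(np.float32)*1000))
reg=np.zeros(Z.shape,bool); reg[226:240,375:430]=1
q=P[reg&(Z>.028)]; print('grip',q.min(0),q.max(0),q.mean(0))
q2=P[110:160,355:470].reshape(-1,3); q2=q2[q2[:,2]>.06]; print('lid',q2.min(0),q2.max(0)); t=q2[q2[:,2]>q2[:,2].max()-.01]; print(t.mean(0))
E
```

```text
p3 [ 0.5811 -0.0982  0.006 ]
p4 [ 0.584  -0.1954  0.006 ]
p1 [ 0.501  -0.0995  0.006 ]
p2 [ 0.5036 -0.1963  0.006 ]
grip [ 0.4059 -0.09    0.036 ] [ 0.4089 -0.2084  0.036 ]
tongue base fl [ 0.4527 -0.032   0.033 ] [ 0.4589 -0.268   0.033 ]
((537.0859985351562, -143.95742797851562), (192.77281188964844, 249.5311737060547), 1.4848052263259888)
grip [ 0.39922431 -0.22128964  0.03241959] [0.41541078 0.11364592 1.30754673] [ 0.40723328 -0.1446207   0.05047519]
lid [ 0.40157281 -0.2578885   0.06003296] [0.68659525 0.11364592 1.30754673]
[0.40157281 0.11364592 1.30754673]
```

```bash
python3 -m creep '[1,-0.045,-0.045,0,-8, 1,-0.045,-0.045,0,-8, 1,-0.045,-0.045,0,-6, 1,0,0,0,0]'
```

```text
time: 0.5
ee_pos: [0.2938, 0.4034, 0.2252]
eef_rot: [0.006, 1.0, -0.001, 0.0]
ft_force: [0.0, 1.0, -0.6]
opening: 0.0918
grasp_force: 0.0
```

```bash
python3 -m creep '[1,-0.048,-0.025,0,0.7, 1,-0.048,-0.025,0,0, 1,-0.048,-0.025,0,0, 1,-0.048,-0.024,0,0, 1,0,0,0,0,1,0,0,0,0]'; python3 - <<'E'
from h import *
im,d,T=snap('wrist','w0.png'); P=cloud('wrist',d,T); Z=P[...,2]
print(T.round(3))
m=((Z>0.028)&(Z<0.06)&(d>0)).astype(np.uint8)
n,l,st,ce=cv2.connectedComponentsWithStats(m)
for i in range(1,n):
    if st[i,4]>200:
        q=P[l==i]; (x,y),(a,b),_=cv2.minAreaRect(q[:,:2].astype(np.float32)); print(ce[i].round(0),st[i,4],round(x,4),round(y,4),round(a,4),round(b,4),np.median(q[:,2]).round(4))
E
```

```text
time: 1.1
ee_pos: [0.4671, 0.3123, 0.225]
eef_rot: [0.011, 1.0, -0.0, -0.001]
ft_force: [-0.5, -0.1, 0.4]
opening: 0.092
grasp_force: 0.0
[[ 0.023 -0.967 -0.252  0.395]
 [ 1.     0.022  0.006  0.314]
 [-0.    -0.252  0.968  0.384]
 [ 0.     0.     0.     1.   ]]
[118. 134.] 2313 0.4035 0.0724 0.0656 0.0631 0.0308
[408. 146.] 2429 0.4267 0.4149 0.0655 0.064 0.0307
[ 34. 156.] 590 0.4288 -0.0367 0.0842 0.0393 0.0362
[210. 192.] 2287 0.4758 0.1785 0.0636 0.0642 0.0379
[315. 200.] 2342 0.4867 0.3042 0.0641 0.0644 0.0411
[ 46. 211.] 645 0.5005 -0.0404 0.1292 0.0553 0.0334
[121. 211.] 1934 0.4982 0.0587 0.0649 0.0643 0.0308
[508. 247.] 776 0.5501 0.5554 0.0124 0.1236 0.0367
[237. 281.] 214 0.595 0.2003 0.0107 0.0476 0.0365
[308. 285.] 1061 0.5993 0.2922 0.0629 0.034 0.0385
[364. 346.] 1123 0.6922 0.362 0.0151 0.1207 0.0481
```

View pics/w0.png

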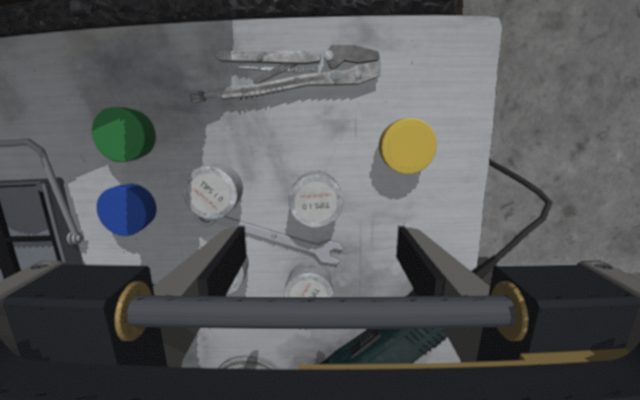

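The wrist picture shows the bright tins at (315,200) and (213,192), and their positions agree with the top camera to 2 mm. I align over the first tin at (315,200) and go down.

```bash
python3 -m creep '[1,-0.02,-0.008,0.03,-2.7, 1,0,0,0.04,0, 1,0,0,0.04,0, 1,0,0,0,0, 1,0,0,0,0]'
```

```text
time: 1.65
ee_pos: [0.4857, 0.305, 0.1161]
eef_rot: [-0.014, 1.0, -0.0, -0.001]
ft_force: [-0.0, -0.1, 0.7]
opening: 0.0922
grasp_force: 0.0
```

```bash
python3 -m creep '[1,-0.001,0,0.04,0, 1,0,0,0.03,0, 1,0,0,0.019,0, 1,0,0,0,0, 0.5,0,0,0,0, 0.5,0,0,0,0, 0.5,0,0,0,0, 0.5,0,0,0,0, 0.5,0,0,0,0, 0.5,0,0,0,0]'
```

```text
time: 2.65
ee_pos: [0.4891, 0.3046, 0.0278]
eef_rot: [-0.013, 1.0, 0.001, 0.001]
ft_force: [0.4, 1.5, 4.9]
opening: 0.0638
grasp_force: 30.0
```

```bash
python3 -m creep '[0.5,0,0,-0.04,0, 0.5,0,0,-0.04,0, 0.5,0,-0.045,-0.04,0, 0.5,-0.01,-0.045,0,0, 0.5,-0.01,-0.045,0,0, 0.5,-0.01,-0.045,0,0, 0.5,-0.01,-0.045,0,0, 0.5,-0.01,-0.045,0,0, 0.5,-0.01,-0.045,0,0, 0.5,-0.01,-0.045,0,0, 0.5,0,0,0,0,0.5,0,0,0,0]'; python3 - <<'E'
from h import *
im,d,T=snap('wrist','w1.png')
E
```

```text
time: 3.85
ee_pos: [0.5665, -0.0468, 0.1388]
eef_rot: [-0.012, 1.0, 0.001, -0.001]
ft_force: [-0.3, 1.2, -2.1]
opening: 0.0639
grasp_force: 30.0
```

View pics/w1.png

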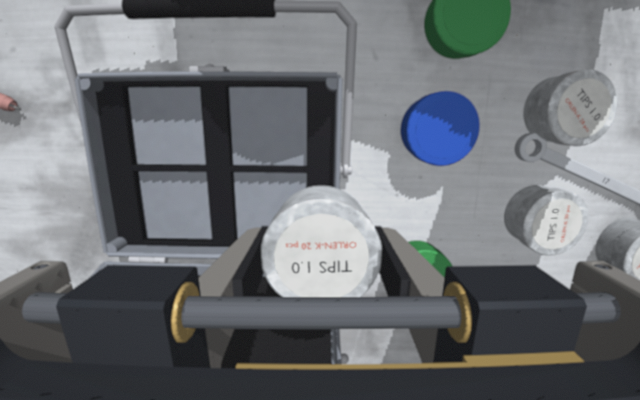

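```bash
python3 - <<'E'
from h import *
im,d,T=load('wrist'); P=cloud('wrist',d,T); Z=P[...,2]; print(T[:3,3].round(3))
f=lambda u,v,z: px2w('wrist',T,u,v,z=z)[:2].round(4)
for n,l,rr,v in(('p1',229,308,126),('p2',130,205,126),('p3',234,310,195),('p4',140,212,195)):
    a,b=f(l,v,.006),f(rr,v,.016); print(n,'y',a,b,((a+b)/2).round(4),(b-a).round(4))
for n,u in(('p1',268),('p2',167)):print(n,'x',f(u,87,.006),f(u,165,.006),f(u,165,.016))
for n,u in(('p3',272),('p4',176)):print(n,'x',f(u,172,.006),f(u,172,.016))
# floor mask: depth
m=((Z>0)&(Z<.0105)); 
print('rim', f(80,78,.033),f(339,77,.033)); print('grip',f(124,8,.036),f(274,8,.036))
for n,(u,v) in dict(p1=(268,126),p2=(167,126),ins=(217,126),p4=(176,205)).items(): print(n,Z[v-2:v+3,u-2:u+3].mean().round(4))
m=(Z>.0275)&(Z<.05); m[70:250,:][:, :]&=True
q=P[60:250,60:345][m[60:250,60:345]]; q=q[q[:,0]<.66];print(cv2.minAreaRect(q[:,:2].astype(np.float32)*1000),q.min(0),q.max(0))
# held tin: top face
m=(Z>.12)&(Z<.2)&(P[...,1]>-.09)&(P[...,1]<-.0); m[:186]=0;m[290:]=0;m[:,:255]=0;m[:,385:]=0
q=P[m];zt=np.median(q[:,2]);q=q[abs(q[:,2]-zt)<.004];print('tin',zt,cv2.minEnclosingCircle(q[:,:2].astype(np.float32)*1000))
E
```

```text
[ 0.495 -0.049  0.298]
p1 y [ 0.5011 -0.1359] [ 0.4994 -0.0605] [ 0.5002 -0.0982] [-0.0017  0.0754]
p2 y [ 0.5023 -0.2326] [ 0.5012 -0.1552] [ 0.5017 -0.1939] [-0.0011  0.0774]
p3 y [ 0.5685 -0.1341] [ 0.5642 -0.0577] [ 0.5664 -0.0959] [-0.0043  0.0764]
p4 y [ 0.5708 -0.2309] [ 0.5665 -0.1527] [ 0.5686 -0.1918] [-0.0043  0.0782]
p1 x [ 0.4653 -0.0982] [ 0.5375 -0.0994] [ 0.5361 -0.0976]
p2 x [ 0.4664 -0.1927] [ 0.5396 -0.1995] [ 0.538  -0.1943]
p3 x [ 0.5443 -0.0956] [ 0.5426 -0.094 ]
p4 x [ 0.5464 -0.1911] [ 0.5446 -0.1862]
rim [ 0.4615 -0.2558] [ 0.4587 -0.0347]
grip [ 0.4084 -0.2088] [ 0.4086 -0.0878]
p1 0.0057
p2 0.006
ins 0.0158
p4 0.0055
((528.7335205078125, -148.830810546875), (175.54888916015625, 237.51824951171875), 2.540470600128174) [ 0.44605453 -0.27068119  0.02750467] [ 0.62091764 -0.03171192  0.0370507 ]
tin 0.15162412462570918 ((562.1264038085938, -47.8754997253418), 34.98988723754883)
```

The wrist picture shows the held tin and the empty pockets, with their inner dividers at about (217,126) and (235,168). The case centre comes out at (0.542, -0.1465) with a yaw of 0.025.

```bash
cat > go.py <<'E'
import sys
from h import *
s=r.read_state(); M=R.from_quat(s['eef_rot']).as_matrix(); t=np.array([float(a) for a in sys.argv[1:4]])
print('at',s['ee_pos'].round(4),'tool shift',(M.T@(t-s['ee_pos'])).round(4),'yaw',np.arctan2(-M[0,1],M[1,1]).round(4))
E
python3 go.py .5828 -.0967 .0338
```

```text
at [ 0.5664 -0.0458  0.1389] tool shift [-0.0153 -0.0515  0.105 ] yaw 0.0262
```

```bash
python3 -m creep '[0.5,-0.008,-0.026,0,0, 0.5,-0.008,-0.026,0.02,0, 0.5,0,0,0.03,0, 0.5,0,0,0,0,0.5,0,0,0,0]'; python3 go.py .5828 -.0967 .0338
```

```text
time: 4.4
ee_pos: [0.5838, -0.096, 0.0894]
eef_rot: [-0.014, 1.0, 0.001, -0.001]
ft_force: [1.2, 0.1, -0.6]
opening: 0.0636
grasp_force: 30.0
at [ 0.5838 -0.096   0.0894] tool shift [ 0.0009 -0.0007  0.0556] yaw 0.0284
```

```bash
python3 -m creep '[0.5,0.001,-0.001,0.025,0, 0.5,0,0,0.017,0, 0.5,0,0,0.008,0, 0.5,0,0,0.005,0, 0.5,0,0,0.001,0, 0.5,0,0,0,0, 0.8,0,0,0,0, 0.8,0,0,0,0, 0.8,0,0,0,0]'; python3 go.py .5828 -.0967 .0338
```

```text
time: 5.3
ee_pos: [0.5842, -0.0991, 0.0345]
eef_rot: [-0.013, 1.0, -0.0, 0.001]
ft_force: [0.3, -0.9, -0.9]
opening: 0.0737
grasp_force: 0.0
at [ 0.5842 -0.0991  0.0345] tool shift [0.0014 0.0024 0.0007] yaw 0.0266
```

```bash
python3 -m creep '[0.8,0,0,-0.03,0, 0.8,0.001,0,-0.02,0, 0,0.002,0,0,0, 0,0,0,0,0, 0,0,0,0,0, 0,0,0,0,0, 0,0,0,0,0, 0,0,0,0,0, 0,0,0,0,0]';python3 - <<'E'
from h import *
im,d,T=snap('wrist','w2.png'); P=cloud('wrist',d,T); Z=P[...,2]
m=((Z>.04)&(Z<.052)).astype(np.uint8); n,l,st,ce=cv2.connectedComponentsWithStats(m)
for i in range(1,n):
    if st[i,4]>300:
        q=P[l==i];print(ce[i],st[i,4],q.mean(0).round(4),cv2.minAreaRect(q[:,:2].astype(np.float32)*1000))
E
python3 go.py .580 -.0975 .048
```

```text
time: 6.2
ee_pos: [0.5806, -0.0989, 0.0836]
eef_rot: [-0.013, 1.0, 0.0, -0.0]
ft_force: [0.3, 0.6, -0.1]
opening: 0.0196
grasp_force: 0.0
[320.40141601 221.73353358] 4661 [ 0.5762 -0.0997  0.0465] ((580.664306640625, -100.70836639404297), (60.82973098754883, 62.8473014831543), 52.06226348876953)
[122.184375 288.84375 ] 320 [ 0.6348 -0.2488  0.0445] ((636.2296142578125, -242.93533325195312), (33.721412658691406, 10.343501091003418), 73.09579467773438)
at [ 0.5807 -0.0989  0.0837] tool shift [0.0006 0.0015 0.0357] yaw 0.0267
```

View pics/w2.png

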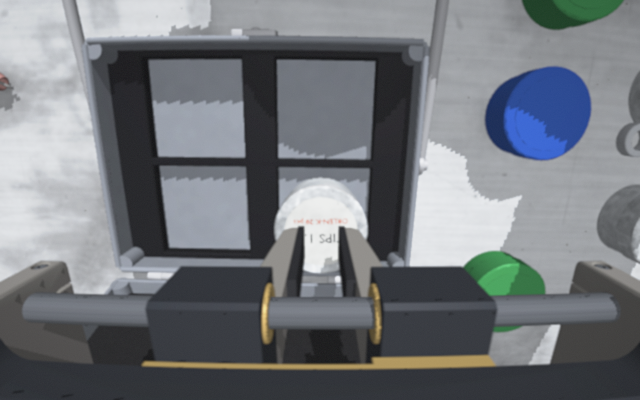

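The picture shows the tin standing in pocket 3 at (320,222), with its lid about 10 mm proud and the jaws over its middle. Next I press it.

```bash
python3 -m creep '[0,0,0,0.018,0, 0,0,0,0.004,0, 0,0,0,0.003,0, 0,0,0,0.003,0, 0,0,0,0.003,0, 0,0,0,0.003,0, 0,0,0,0.003,0, 0,0,0,0.001,0, 0,0,0,0,0]'
```

```text
time: 7.15
ee_pos: [0.5809, -0.099, 0.048]
eef_rot: [-0.013, 1.0, -0.0, -0.0]
ft_force: [-9.1, 3.1, 17.9]
opening: 0.0001
grasp_force: 9.1
```

```bash
python3 go.py .4758 .1785 .128
```

```text
at [ 0.5809 -0.099   0.048 ] tool shift [ 0.0977  0.2802 -0.0799] yaw 0.027
```

```bash
python3 -m creep '[0,0,0,-0.04,0, 0.5,0,0,-0.04,0, 1,0.015,0.04,0,0, 1,0.0138,0.04,0,0, 1,0.0138,0.04,0,0, 1,0.0138,0.04,0,0, 1,0.0138,0.04,0,0, 1,0.0138,0.04,0,0, 1,0.0137,0.04,0,0, 1,0,0,0,0, 1,0,0,0,0]'; cat > tins.py <<'E'
from h import *
im,d,T=snap('wrist'); P=cloud('wrist',d,T); Z=P[...,2]
m=((Z>0.028)&(Z<0.06)&(d>0)).astype(np.uint8); n,l,st,ce=cv2.connectedComponentsWithStats(m)
for i in range(1,n):
    if st[i,4]>600:
        q=P[l==i]; (x,y),(a,b),_=cv2.minAreaRect(q[:,:2].astype(np.float32)); print(ce[i].round(0),round(x,4),round(y,4),round(a,4),round(b,4),np.median(q[:,2]).round(4),im[l==i].mean(0).round())
E
python3 tins.py; python3 go.py .4758 .1785 .027
```

```text
time: 8.25
ee_pos: [0.4758, 0.1788, 0.1258]
eef_rot: [-0.014, 1.0, -0.0, 0.001]
ft_force: [-0.2, -0.3, -0.3]
opening: 0.0784
grasp_force: 0.0
[196. 116.] 0.404 0.0727 0.0638 0.0649 0.0307 [42. 86. 52.]
[ 56. 135.] 0.4235 -0.0486 0.1015 0.0477 0.0372 [86. 87. 89.]
[590. 157.] 0.4262 0.4149 0.0648 0.0646 0.0305 [180. 159.  74.]
[320. 204.] 0.4751 0.1782 0.0648 0.0638 0.0378 [144. 146. 146.]
[ 69. 202.] 0.4792 -0.0526 0.1172 0.0599 0.0335 [75. 78. 83.]
[188. 224.] 0.4976 0.0581 0.0626 0.0657 0.0307 [ 45.  74. 149.]
[316. 289.] 0.5578 0.1768 0.0569 0.0185 0.0362 [147. 150. 153.]
[416. 346.] 0.6201 0.2775 0.0528 0.0354 0.0388 [153. 154. 154.]
[216. 355.] 0.64 0.076 0.0296 0.0403 0.0308 [39. 79. 48.]
at [0.4762 0.178  0.1258] tool shift [0.0005 0.0006 0.0988] yaw 0.027
```

```bash
python3 -m creep '[1,0.001,0,0.045,0, 1,0,0,0.035,0, 1,0,0,0.019,0, 1,0,0,0,0, 0.5,0,0,0,0, 0.5,0,0,0,0, 0.5,0,0,0,0, 0.5,0,0,0,0, 0.5,0,0,0,0]'; python3 go.py .5822 -.1935 .128
```

```text
time: 9.2
ee_pos: [0.4758, 0.1783, 0.0281]
eef_rot: [-0.013, 1.0, 0.0, 0.001]
ft_force: [-0.3, -1.7, 6.3]
opening: 0.0635
grasp_force: 30.0
at [0.4758 0.1783 0.0281] tool shift [-0.0967 -0.3746 -0.0996] yaw 0.0268
```

```bash
python3 -m creep '[0.5,0,0,-0.05,0, 0.5,-0.01,-0.03,-0.05,0, 0.5,-0.011,-0.043,0,0, 0.5,-0.011,-0.043,0,0, 0.5,-0.011,-0.043,0,0, 0.5,-0.011,-0.043,0,0, 0.5,-0.011,-0.043,0,0, 0.5,-0.011,-0.043,0,0, 0.5,-0.011,-0.043,0,0,0.5,-0.01,-0.043,0,0,0.5,0,0,0,0,0.5,0,0,0,0]'; python3 go.py .583 -.193 .0341
```

```text
time: 10.4
ee_pos: [0.5794, -0.1887, 0.1185]
eef_rot: [-0.013, 1.0, 0.001, -0.001]
ft_force: [-0.6, 1.3, -0.5]
opening: 0.0635
grasp_force: 30.0
at [ 0.5794 -0.1887  0.1185] tool shift [-0.0036 -0.0045  0.0844] yaw 0.025
```

```bash
python3 -m creep '[0.5,-0.0035,-0.0045,0.03,0, 0.5,0,0,0.025,0, 0.5,0,0,0.014,0, 0.5,0,0,0.008,0, 0.5,0,0,0.006,0, 0.5,0,0,0.001,0, 0.5,0,0,0,0, 0.8,0,0,0,0, 0.8,0,0,0,0, 0.8,0,0,0,0]'; python3 go.py .583 -.193 .0341
```

```text
time: 11.4
ee_pos: [0.584, -0.1931, 0.0359]
eef_rot: [-0.013, 1.0, -0.0, 0.001]
ft_force: [0.4, -1.1, -0.3]
opening: 0.0732
grasp_force: 0.0
at [ 0.584  -0.1931  0.0359] tool shift [0.001  0.0001 0.0018] yaw 0.0266
```

```bash
python3 -m creep '[0.8,0,0,-0.03,0, 0.8,0,0,-0.02,0, 0,0.001,0,0,0, 0,0,0,0,0, 0,0,0,0,0, 0,0,0,0,0, 0,0,0,0,0, 0,0,0,0,0, 0,0,0,0,0]';python3 tins.py; python3 go.py .5822 -.1935 .0485
```

```text
time: 12.3
ee_pos: [0.5824, -0.1928, 0.0849]
eef_rot: [-0.013, 1.0, 0.0, -0.0]
ft_force: [-0.2, -0.4, -0.3]
opening: 0.0197
grasp_force: 0.0
[408. 115.] 0.5371 -0.1428 0.212 0.251 0.0332 [112. 115. 122.]
[632. 125.] 0.5046 0.0329 0.053 0.0154 0.0302 [ 37.  62. 122.]
[320. 228.] 0.5968 -0.1932 0.0917 0.0642 0.0436 [195. 197. 199.]
[445. 224.] 0.5836 -0.0997 0.0648 0.0651 0.0365 [205. 207. 208.]
at [ 0.5824 -0.1928  0.0849] tool shift [ 0.0002 -0.0007  0.0364] yaw 0.0267
```

```bash
python3 -m creep '[0,0,0,0.02,0, 0,0,0,0.004,0, 0,0,0,0.003,0, 0,0,0,0.003,0, 0,0,0,0.003,0, 0,0,0,0.003,0, 0,0,0,0.002,0, 0,0,0,0.001,0, 0,0,0,0,0]'; python3 go.py .580 .1775 .128
```

```text
time: 13.25
ee_pos: [0.5829, -0.193, 0.0481]
eef_rot: [-0.013, 1.0, -0.0, 0.0]
ft_force: [-5.6, 3.3, 14.0]
opening: 0.0006
grasp_force: 6.9
at [ 0.5829 -0.193   0.0481] tool shift [-0.0071  0.3704 -0.0801] yaw 0.0269
```

```bash
python3 -m creep '[0,0,0,-0.04,0, 0.5,0,0,-0.04,0, 1,-0.001,0.046,0,0, 1,-0.001,0.046,0,0, 1,-0.001,0.046,0,0, 1,-0.001,0.046,0,0, 1,-0.001,0.046,0,0, 1,-0.001,0.046,0,0, 1,-0.001,0.046,0,0, 1,0,0.046,0,0, 1,0,0,0,0, 1,0,0,0,0]'; python3 tins.py; python3 go.py .580 .1775 .028
```

```text
time: 14.45
ee_pos: [0.5795, 0.176, 0.1258]
eef_rot: [-0.014, 1.0, -0.0, 0.0]
ft_force: [0.1, -0.3, -0.1]
opening: 0.0863
grasp_force: 0.0
[74. 30.] 0.4448 -0.025 0.0527 0.0087 0.0323 [87. 88. 90.]
[194.  10.] 0.4275 0.0725 0.0174 0.0572 0.0305 [36. 74. 45.]
[613.  35.] 0.4305 0.4085 0.0593 0.0521 0.0306 [153. 135.  62.]
[ 43. 197.] 0.5492 -0.082 0.1061 0.1895 0.0362 [103. 105. 108.]
[182. 105.] 0.4988 0.0588 0.0642 0.0647 0.0307 [ 41.  68. 138.]
[322. 207.] 0.5812 0.1765 0.0646 0.0641 0.0367 [136. 138. 138.]
[455. 238.] 0.6047 0.2991 0.0653 0.0384 0.0386 [149. 151. 151.]
[618. 247.] 0.6109 0.4502 0.011 0.072 0.0419 [21. 32. 33.]
[180. 254.] 0.6304 0.0436 0.0249 0.0627 0.0307 [ 52. 109.  65.]
at [0.5797 0.1749 0.1258] tool shift [-0.0003  0.0026  0.0978] yaw 0.0271
```

```bash
python3 -m creep '[1,-0.001,0.0015,0.045,0, 1,0,0,0.035,0, 1,0,0,0.018,0, 1,0,0,0,0, 0.5,0,0,0,0, 0.5,0,0,0,0, 0.5,0,0,0,0, 0.5,0,0,0,0, 0.5,0,0,0,0]'; python3 go.py .5018 -.0995 .128
```

```text
time: 15.4
ee_pos: [0.5818, 0.1768, 0.0296]
eef_rot: [-0.013, 1.0, -0.0, 0.001]
ft_force: [-0.1, -2.1, 4.7]
opening: 0.0634
grasp_force: 30.0
at [0.5818 0.1768 0.0296] tool shift [ 0.0871 -0.274  -0.0986] yaw 0.0268
```

```bash
python3 -m creep '[0.5,0,0,-0.05,0, 0.5,0.01,-0.03,-0.048,0, 0.5,0.013,-0.041,0,0, 0.5,0.013,-0.041,0,0, 0.5,0.013,-0.041,0,0, 0.5,0.013,-0.041,0,0, 0.5,0.013,-0.041,0,0, 0.5,0.012,-0.039,0,0, 0.5,0,0,0,0, 0.5,0,0,0,0]'; python3 go.py .5023 -.0995 .0356
```

```text
time: 16.4
ee_pos: [0.5018, -0.0957, 0.1197]
eef_rot: [-0.012, 1.0, 0.0, -0.0]
ft_force: [-0.1, 1.5, -1.7]
opening: 0.0636
grasp_force: 30.0
at [ 0.5018 -0.0957  0.1197] tool shift [-0.0004 -0.0039  0.0841] yaw 0.0247
```

```bash
python3 -m creep '[0.5,-0.0005,-0.003,0.03,0, 0.5,0,0,0.025,0, 0.5,0,0,0.014,0, 0.5,0,0,0.008,0, 0.5,0,0,0.006,0, 0.5,0,0,0.001,0, 0.5,0,0,0,0, 0.8,0,0,0,0, 0.8,0,0,0,0, 0.8,0,0,0,0]'; python3 -m creep '[0.8,0,0,-0.03,0, 0.8,0,0,-0.02,0, 0,0,0,0,0, 0,0,0,0,0, 0,0,0,0,0, 0,0,0,0,0, 0,0,0,0,0, 0,0,0,0,0, 0,0,0,0,0]';python3 tins.py; python3 go.py .5018 -.0995 .0485
```

```text
time: 17.4
ee_pos: [0.5033, -0.0988, 0.0365]
eef_rot: [-0.013, 1.0, -0.0, 0.001]
ft_force: [0.3, 0.5, 0.1]
opening: 0.0737
grasp_force: 0.0
time: 18.3
ee_pos: [0.5026, -0.0984, 0.0856]
eef_rot: [-0.013, 1.0, 0.0, -0.0]
ft_force: [0.3, 0.6, -0.0]
opening: 0.0195
grasp_force: 0.0
[567.  90.] 0.4037 0.0723 0.0652 0.0649 0.0306 [ 52. 106.  65.]
[249. 128.] 0.4775 -0.1432 0.1667 0.2515 0.0368 [ 97.  99. 103.]
[320. 216.] 0.5011 -0.0991 0.0628 0.0616 0.0427 [196. 197. 198.]
[524. 217.] 0.4982 0.0581 0.0645 0.0646 0.0306 [ 46.  75. 147.]
[320. 287.] 0.5571 -0.097 0.0138 0.0314 0.0362 [173. 176. 179.]
[322. 345.] 0.6115 -0.0953 0.0366 0.0639 0.0362 [172. 175. 179.]
[503. 354.] 0.6244 0.0689 0.0383 0.0232 0.0305 [ 59. 115.  70.]
at [ 0.5027 -0.0985  0.0857] tool shift [ 0.0009 -0.001   0.0372] yaw 0.0267
```

```bash
python3 -m creep '[0,0.001,-0.001,0.02,0, 0,0,0,0.005,0, 0,0,0,0.003,0, 0,0,0,0.003,0, 0,0,0,0.003,0, 0,0,0,0.003,0, 0,0,0,0.002,0, 0,0,0,0.001,0, 0,0,0,0,0]'; python3 go.py .6137 .2915 .128
```

```text
time: 19.25
ee_pos: [0.5022, -0.0997, 0.048]
eef_rot: [-0.014, 1.0, -0.0, -0.0]
ft_force: [-7.2, 2.0, 19.3]
opening: 0.0004
grasp_force: 9.4
at [ 0.5022 -0.0997  0.048 ] tool shift [-0.122   0.388  -0.0801] yaw 0.027
```

```bash
python3 -m creep '[0,0,0,-0.04,0, 0.5,0,0,-0.04,0, 1,-0.014,0.043,0,0, 1,-0.014,0.043,0,0, 1,-0.014,0.043,0,0, 1,-0.014,0.043,0,0, 1,-0.014,0.043,0,0, 1,-0.013,0.043,0,0, 1,-0.013,0.043,0,0, 1,-0.013,0.043,0,0, 1,-0.013,0.043,0,0, 1,0,0,0,0]'; python3 -m creep '[1,0,0,0,0]'; python3 tins.py; python3 go.py .6137 .2915 .028
```

```text
time: 20.45
ee_pos: [0.6135, 0.2956, 0.125]
eef_rot: [-0.016, 1.0, 0.001, 0.0]
ft_force: [-0.4, -0.7, -0.4]
opening: 0.0861
grasp_force: 0.0
time: 20.55
ee_pos: [0.6132, 0.2912, 0.1251]
eef_rot: [-0.014, 1.0, -0.0, -0.0]
ft_force: [-0.1, -0.3, 0.0]
opening: 0.0914
grasp_force: 0.0
[489.   8.] 0.4521 0.4174 0.0137 0.0517 0.0304 [146. 129.  60.]
[45. 63.] 0.4986 0.0589 0.0657 0.0647 0.0307 [ 37.  62. 126.]
[528. 206.] 0.5969 0.4866 0.033 0.1985 0.0419 [29. 37. 38.]
[322. 208.] 0.615 0.2917 0.0649 0.0635 0.0386 [149. 150. 151.]
[ 71. 230.] 0.6453 0.0573 0.0643 0.0649 0.0308 [ 48. 102.  61.]
[228. 350.] 0.7647 0.202 0.0976 0.0501 0.036 [117. 117. 117.]
[327. 347.] 0.7508 0.3005 0.0105 0.1079 0.0456 [52. 58. 60.]
at [0.6132 0.2901 0.1253] tool shift [-0.0006  0.0014  0.0973] yaw 0.0269
```

```bash
python3 -m creep '[1,-0.001,0.0015,0.045,0, 1,0,0,0.035,0, 1,0,0,0.018,0, 1,0,0,0,0, 0.5,0,0,0,0, 0.5,0,0,0,0, 0.5,0,0,0,0, 0.5,0,0,0,0, 0.5,0,0,0,0]'; python3 go.py .5042 -.1955 .128
```

```text
time: 21.5
ee_pos: [0.6156, 0.2924, 0.0297]
eef_rot: [-0.013, 1.0, 0.0, 0.001]
ft_force: [-0.3, -0.1, 4.8]
opening: 0.0637
grasp_force: 30.0
at [0.6156 0.2924 0.0297] tool shift [ 0.1241 -0.4847 -0.099 ] yaw 0.0268
```

```bash
python3 -m creep '[0.5,0,0,-0.05,0, 0.5,0.012,-0.04,-0.048,0, 0.5,0.011,-0.0445,0,0, 0.5,0.011,-0.0445,0,0, 0.5,0.011,-0.0445,0,0, 0.5,0.011,-0.0445,0,0, 0.5,0.011,-0.0445,0,0, 0.5,0.011,-0.0445,0,0, 0.5,0.011,-0.0445,0,0, 0.5,0.011,-0.0445,0,0,0.5,0.012,-0.0445,0,0,0.5,0.012,-0.043,0,0]'; python3 -m creep '[0.5,0,0,0,0, 0.5,0,0,0,0]'; python3 go.py .5047 -.1955 .0356
```

```text
time: 22.7
ee_pos: [0.5048, -0.1875, 0.1156]
eef_rot: [-0.013, 1.0, 0.0, 0.0]
ft_force: [1.2, 0.1, -0.1]
opening: 0.0639
grasp_force: 30.0
time: 22.9
ee_pos: [0.5053, -0.1863, 0.1154]
eef_rot: [-0.012, 1.0, 0.0, -0.0]
ft_force: [0.3, 0.8, -0.8]
opening: 0.0642
grasp_force: 30.0
at [ 0.5053 -0.1863  0.1154] tool shift [ 0.0008 -0.0092  0.0798] yaw 0.0244
```

```bash
python3 -m creep '[0.5,0.0005,-0.0085,0.025,0, 0.5,0,0,0.025,0, 0.5,0,0,0.014,0, 0.5,0,0,0.008,0, 0.5,0,0,0.006,0, 0.5,0,0,0.001,0, 0.5,0,0,0,0, 0.8,0,0,0,0, 0.8,0,0,0,0, 0.8,0,0,0,0]'; python3 -m creep '[0.8,0,0,-0.03,0, 0.8,0,0,-0.02,0, 0,0,0,0,0, 0,0,0,0,0, 0,0,0,0,0, 0,0,0,0,0, 0,0,0,0,0, 0,0,0,0,0, 0,0,0,0,0]';python3 tins.py; python3 go.py .5042 -.1955 .0485
```

```text
time: 23.9
ee_pos: [0.5058, -0.1947, 0.0372]
eef_rot: [-0.013, 1.0, -0.0, 0.0]
ft_force: [0.1, 0.6, -0.4]
opening: 0.0733
grasp_force: 0.0
time: 24.8
ee_pos: [0.5053, -0.1943, 0.0863]
eef_rot: [-0.013, 1.0, 0.0, -0.0]
ft_force: [0.3, -0.2, -1.0]
opening: 0.0199
grasp_force: 0.0
[394. 128.] 0.4753 -0.15 0.2506 0.1637 0.0368 [82. 84. 88.]
[320. 216.] 0.5031 -0.1949 0.0624 0.061 0.0446 [186. 188. 189.]
[448. 220.] 0.5031 -0.0995 0.0654 0.0643 0.0365 [165. 167. 168.]
[622. 220.] 0.5031 0.0436 0.0653 0.0368 0.0305 [ 35.  58. 114.]
[321. 286.] 0.5589 -0.1931 0.0163 0.0314 0.0363 [149. 152. 154.]
[318. 345.] 0.6135 -0.1913 0.0349 0.0644 0.0362 [132. 135. 139.]
at [ 0.5053 -0.1944  0.0864] tool shift [ 0.0012 -0.0011  0.0379] yaw 0.0267
```

Pressing the last one, then I check the tins with a picture and measure the case lid.

```bash
python3 -m creep '[0,0.001,-0.001,0.02,0, 0,0,0,0.005,0, 0,0,0,0.003,0, 0,0,0,0.003,0, 0,0,0,0.003,0, 0,0,0,0.003,0, 0,0,0,0.002,0, 0,0,0,0.002,0, 0,0,0,0,0]'; python3 -m creep '[0,0,0,-0.04,0, 0,0.045,0,-0.04,0, 0,0.045,0,-0.04,0, 0,0.045,0,-0.04,0, 0,0.045,0.02,-0.04,0, 0,0,0.03,0,0, 0,0,0,0,0,0,0,0,0,0]'; python3 - <<'E'
from h import *
im,d,T=snap('wrist','w3.png'); P=cloud('wrist',d,T)
ti,td,tT=snap('top','top1.png'); TP=cloud('top',td,tT)
for n,Q in(('w',P),('t',TP)):
    c=(Q[...,0]-.542)*np.cos(.025)+(Q[...,1]+.1465)*np.sin(.025); y=-(Q[...,0]-.542)*.025+(Q[...,1]+.1465)
    m=(abs(y)<.1)&(c>.09)&(c<.2)&(Q[...,2]>.05)&(Q[...,2]<.25)
    q=np.c_[c[m],Q[...,2][m]]; 
    if len(q)<50: continue
    for lo in np.arange(.05,.22,.02):
        k=(q[:,1]>=lo)&(q[:,1]<lo+.02)
        if k.sum()>5: print(n,lo.round(2),k.sum(),np.percentile(q[k,0],[5,50,95]).round(4))
E
python3 tins.py
```

```text
time: 25.75
ee_pos: [0.5047, -0.1955, 0.048]
eef_rot: [-0.014, 1.0, 0.0, -0.0]
ft_force: [-8.6, 4.1, 20.8]
opening: 0.0006
grasp_force: 10.5
time: 26.55
ee_pos: [0.3559, -0.1537, 0.2167]
eef_rot: [-0.014, 1.0, -0.001, 0.0]
ft_force: [0.4, -0.2, 0.4]
opening: -0.0
grasp_force: 0.0
t 0.05 232 [0.0975 0.1006 0.1037]
t 0.07 258 [0.1028 0.1054 0.1084]
t 0.09 258 [0.1074 0.1104 0.1132]
t 0.11 273 [0.1119 0.1151 0.1181]
t 0.13 293 [0.1171 0.12   0.1234]
t 0.15 260 [0.1217 0.1248 0.1273]
t 0.17 100 [0.1264 0.1279 0.1298]
t 0.19 500 [0.1249 0.1322 0.14  ]
t 0.21 122 [0.1067 0.1214 0.1388]
[502. 226.] 0.4031 0.0718 0.0647 0.0643 0.0306 [50. 99. 61.]
[325. 232.] 0.4307 -0.1474 0.0639 0.2501 0.039 [ 96.  97. 100.]
[479. 285.] 0.4826 0.0566 0.0344 0.0641 0.0306 [ 39.  63. 124.]
```

View pics/w3.png

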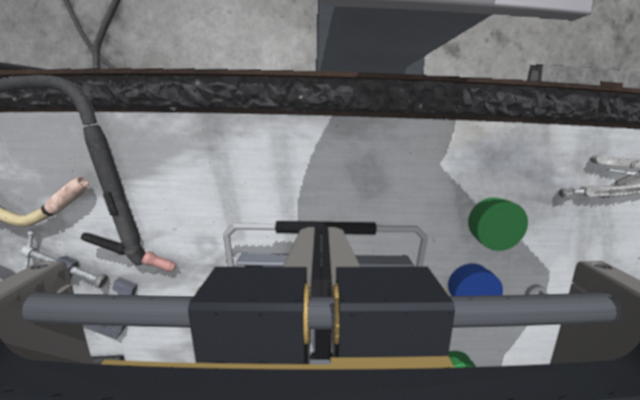

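The picture shows only the lying handle, with its grip at (325,228), and the case's front edge. For the tins I use the top camera, and I check for obstacles behind the lid.

```bash
python3 - <<'E'
from h import *
im,d,T=load('top'); P=cloud('top',d,T); Q=P
cv2.imwrite('pics/crop1.png',cv2.resize(im[20:250,340:500][:,:,::-1],None,fx=2.6,fy=2.6,interpolation=cv2.INTER_CUBIC))
c=(Q[...,0]-.542)+(Q[...,1]+.1465)*.025; y=-(Q[...,0]-.542)*.025+(Q[...,1]+.1465); z=Q[...,2]
for a in(-.039,.039):
  for b in(-.048,.048):
    m=(np.hypot(c-a,y-b)<.02); print(a,b,np.median(z[m]).round(4),z[m].std().round(4))
m=(z>.05)&(c>.155)&(c<.4)&(z<.5)
for yy in np.arange(-.16,.16,.02):
    k=m&(y>=yy)&(y<yy+.02); 
    if k.sum()>3: print(yy.round(2),'cmin',c[k].min().round(3),'zmax',z[k].max().round(3))
for th in (1.81,1.7,1.6,1.5,1.4,1.25,1.1,.95,.8,.65,.5,.35,.2,.1,0):
    rho=.145; print(th,'tcp case x %.4f z %.4f'%(.087-rho*np.cos(th)+.017*np.sin(th)+.010, .033+rho*np.sin(th)+.017*np.cos(th)+.011))
E
python3 go.py .742 -.1445 .29
```

```text
-0.039 -0.048 0.0377 0.0025
-0.039 0.048 0.0373 0.0026
0.039 -0.048 0.0376 0.0026
0.039 0.048 0.0376 0.0026
-0.16 cmin 0.231 zmax 0.28
-0.14 cmin 0.391 zmax 0.278
-0.12 cmin 0.295 zmax 0.277
-0.1 cmin 0.259 zmax 0.278
-0.08 cmin 0.247 zmax 0.274
-0.06 cmin 0.243 zmax 0.27
-0.04 cmin 0.243 zmax 0.27
-0.02 cmin 0.248 zmax 0.268
-0.0 cmin 0.261 zmax 0.268
0.02 cmin 0.395 zmax 0.266
0.04 cmin 0.397 zmax 0.264
0.06 cmin 0.397 zmax 0.261
0.08 cmin 0.397 zmax 0.261
0.1 cmin 0.398 zmax 0.261
0.12 cmin 0.28 zmax 0.257
0.14 cmin 0.26 zmax 0.252
1.81 tcp case x 0.1479 z 0.1808
1.7 tcp case x 0.1325 z 0.1856
1.6 tcp case x 0.1182 z 0.1884
1.5 tcp case x 0.1037 z 0.1898
1.4 tcp case x 0.0891 z 0.1898
1.25 tcp case x 0.0674 z 0.1870
1.1 tcp case x 0.0464 z 0.1809
0.95 tcp case x 0.0265 z 0.1718
0.8 tcp case x 0.0082 z 0.1599
0.65 tcp case x -0.0081 z 0.1453
0.5 tcp case x -0.0221 z 0.1284
0.35 tcp case x -0.0334 z 0.1097
0.2 tcp case x -0.0417 z 0.0895
0.1 tcp case x -0.0456 z 0.0754
0 tcp case x -0.0480 z 0.0610
at [ 0.3557 -0.154   0.2161] tool shift [-0.3863 -0.0007 -0.0743] yaw 0.0266
```

View pics/crop1.png

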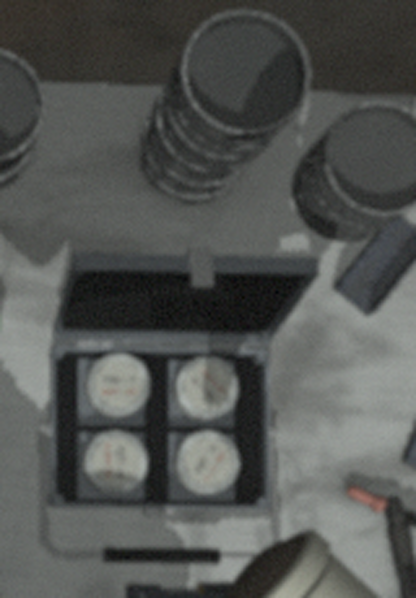

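The crop shows four tins seated in the pockets, all with tops at about 37.5 mm. The lid leans back with its tongue at (202,265), and the round stack behind starts 10 cm behind the lid. I go over and behind the lid.

```bash
python3 -m creep '[0,0,0,-0.04,0, 0,0,0,-0.035,0, 0,-0.045,0,0,0, 0,-0.045,0,0,0, 0,-0.045,0,0,0, 0,-0.045,0,0,0, 0,-0.045,0,0,0, 0,-0.045,0,0,0, 0,-0.045,0,0,0, 0,-0.046,0.002,0,0, 0,0,0,0,0,0,0,0,0,0]'; python3 go.py .717 -.142 .180
```

```text
time: 27.9
ee_pos: [0.7166, -0.1422, 0.2881]
eef_rot: [-0.014, 1.0, 0.001, -0.002]
ft_force: [0.7, 0.3, -0.1]
opening: 0.0003
grasp_force: 0.0
at [ 0.7166 -0.1422  0.2881] tool shift [-9.000e-04  1.000e-04  1.081e-01] yaw 0.027
```

```bash
python3 -m creep '[0,0,0,0.04,0, 0,0,0,0.04,0, 0,0,0,0.027,0, 0,0,0,0,0, 0,0.012,0,0,0, 0,0.012,0,0,0, 0,0.008,0,0,0, 0,0.008,0,0,0, 0,0.008,0,0,0, 0,0.008,0,0,0, 0,0.008,0,0,0, 0,0.008,0,0,0]'; python3 go.py .646 -.142 .186
```

```text
time: 29.1
ee_pos: [0.644, -0.1439, 0.1848]
eef_rot: [-0.013, 1.0, 0.0, 0.0]
ft_force: [1.7, -0.5, 1.8]
opening: 0.0003
grasp_force: 1.3
at [ 0.644  -0.1439  0.1848] tool shift [-0.0021  0.0018 -0.0012] yaw 0.0267
```

```bash
python3 -m creep '[0,0.013,0,-0.003,0, 0,0.011,0,0.001,0, 0,0.011,0,0.001,0, 0,0.01,0,0.003,0, 0,0.01,0,0.003,0, 0,0.01,0,0.0045,0, 0,0.01,0,0.0045,0, 0,0.009,0,0.006,0, 0,0.009,0,0.006,0, 0,0,0,0,0]'; python3 go.py .534 -.1465 .1453
```

```text
time: 30.1
ee_pos: [0.5489, -0.1457, 0.1568]
eef_rot: [-0.013, 1.0, 0.001, -0.002]
ft_force: [0.5, -0.2, 0.1]
opening: 0.0002
grasp_force: 0.0
at [ 0.5489 -0.1457  0.1568] tool shift [ 0.0149 -0.0004  0.0116] yaw 0.0263
```

```bash
python3 -m creep '[0,0.0075,0,0.006,0, 0,0.0075,0,0.006,0, 0,0.008,0,0.0085,0, 0,0.008,0,0.0085,0, 0,0.007,0,0.0095,0, 0,0.007,0,0.0095,0, 0,0.005,0,0.01,0, 0,0.005,0,0.01,0, 0,0.003,0,0.004,0, 0,0,0,0,0]'; python3 - <<'E'
from h import *
im,d,T=snap('wrist','w4.png')
snap('scene','s1.png')
E
python3 go.py .486 -.148 .061
```

```text
time: 31.1
ee_pos: [0.4927, -0.1476, 0.0858]
eef_rot: [-0.013, 1.0, 0.0, -0.001]
ft_force: [-0.3, -0.6, 0.3]
opening: 0.0003
grasp_force: 0.0
at [ 0.4939 -0.1481  0.087 ] tool shift [0.0079 0.0003 0.026 ] yaw 0.0267
```

View pics/s1.png

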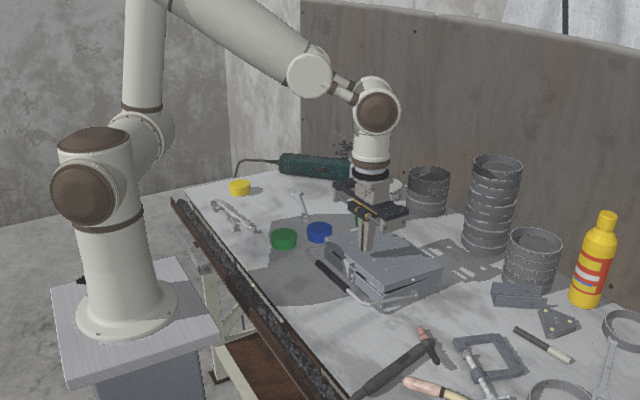

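The scene picture shows the case lid nearly shut at (385,265), with the fingers resting on it. Now I press the front edge.

```bash
python3 -m creep '[0,0.01,0,0.004,0, 0,0.01,0,0.006,0, 0,0,0,0.005,0, 0,0,0,0.004,0, 0,0,0,0.003,0, 0,0,0,0.002,0, 0,0,0,0.001,0, 0,0,0,0,0]'; python3 go.py .473 -.148 .061
```

```text
time: 32.0
ee_pos: [0.4737, -0.1484, 0.0616]
eef_rot: [-0.013, 1.0, 0.0, 0.0]
ft_force: [-0.4, 0.7, -0.8]
opening: 0.0009
grasp_force: 0.0
at [ 0.4737 -0.1484  0.0616] tool shift [0.0006 0.0004 0.0006] yaw 0.0266
```

```bash
python3 -m creep '[0,0,0,0.001,0, 0,0,0,0.001,0, 0,0,0,0.001,0, 0,0,0,0,0]'; python3 go.py .473 -.148 .061
```

```text
time: 32.4
ee_pos: [0.4739, -0.1486, 0.0611]
eef_rot: [-0.014, 1.0, -0.0, -0.0]
ft_force: [-8.4, 3.8, 19.4]
opening: 0.0007
grasp_force: 9.6
at [ 0.4739 -0.1486  0.0611] tool shift [0.0009 0.0006 0.0001] yaw 0.0272
```

The press went hard onto the stop at a tip height of 50.1 mm with 19 N, so the catch should have snapped. Now I rise and turn 90° for the handle grip.

```bash
python3 -c "
from h import *;print(r.read_state()['joint_pos'].round(3))"; python3 -m creep '[0,0,0,-0.04,0, 0,0,0,-0.04,0, 0,0.03,0.015,-0.02,0, 0,0.036,0.015,0,0, 0,0,0,0,0,0,0,0,0,0]'; python3 - <<'E'
from h import *
im,d,T=snap('top'); Q=cloud('top',d,T)
c=(Q[...,0]-.542)+(Q[...,1]+.1465)*.025; y=-(Q[...,0]-.542)*.025+(Q[...,1]+.1465); z=Q[...,2]
for a in(-.07,-.03,.03,.07):
  m=(abs(c-a)<.01)&(abs(y)<.09)&(z<.07); print('lid z',a,m.sum(),np.median(z[m]).round(4))
m=(c<-.11)&(c>-.16)&(abs(y)<.06)&(z>.025)&(z<.06); print('grip',m.sum(),c[m].min(),c[m].max(),c[m].mean(),y[m].min(),y[m].max(),z[m].max())
print(r.read_state()['joint_pos'].round(3))
E
```

```text
[-0.547  0.158  1.95  -0.     1.034 -2.145]
time: 33.0
ee_pos: [0.4068, -0.1202, 0.1589]
eef_rot: [-0.013, 1.0, -0.0, 0.001]
ft_force: [1.2, -0.2, 0.2]
opening: 0.0001
grasp_force: 0.0
lid z -0.07 258 0.0503
lid z -0.03 465 0.051
lid z 0.03 504 0.0505
lid z 0.07 474 0.0502
grip 72 -0.14135243804448216 -0.12802094003418327 -0.13468532406964762 0.023594322601956423 0.05431990325246093 0.047671601363446614
[-0.574 -0.186  2.073  0.     1.253 -2.171]
```

```bash
python3 -m creep '[0.4,0,0,0,8.5, 0.4,0,0,0,8.5, 0.4,0,0,0,8.5, 0.4,0,0,0,8.5, 0.4,0,0,0,8.5, 0.4,0,0,0,8.5, 0.4,0,0,0,8.5, 0.4,0,0,0,8.5, 0.4,0,0,0,8.5, 0.4,0,0,0,8.5, 0.4,0,0,0,5, 0.4,0,0,0,0]'; python3 -c "
from h import *
M=R.from_quat(r.read_state()['eef_rot']).as_matrix();print(M.round(3))
im,d,T=snap('wrist','w5.png')"; python3 go.py .408 -.120 .031
```

```text
time: 34.25
ee_pos: [0.4078, -0.1209, 0.1588]
eef_rot: [0.698, 0.716, 0.0, 0.0]
ft_force: [0.1, -0.0, -0.4]
opening: 0.0364
grasp_force: 0.0
[[-0.026  1.     0.   ]
 [ 1.     0.026 -0.   ]
 [-0.     0.    -1.   ]]
at [ 0.4076 -0.1207  0.1588] tool shift [0.0007 0.0004 0.1278] yaw -1.5422
```

View pics/w5.png

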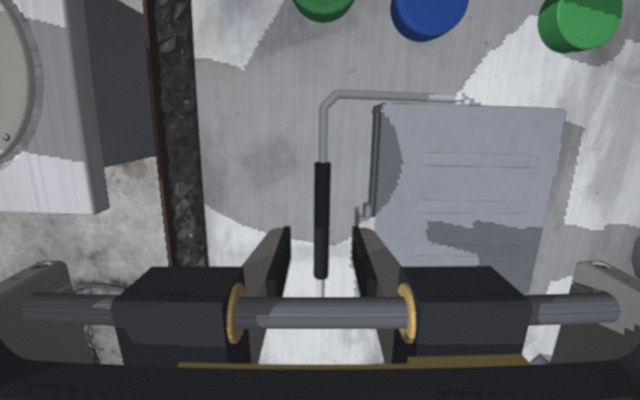

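The picture shows the grip between the fingers, running from (321,163) to (321,277), with the tongue at (365,212). I check its coordinates before going down.

```bash
python3 - <<'E'
from h import *
im,d,T=load('wrist')
for u,v,z in((321,163,.04),(321,277,.04),(314,220,.036),(329,220,.036),(365,212,.04)): print(u,v,px2w('wrist',T,u,v,z=z).round(4))
E
```

```text
321 163 [ 0.406  -0.0885  0.04  ]
321 277 [ 0.4091 -0.2057  0.04  ]
314 220 [ 0.4006 -0.1455  0.036 ]
329 220 [ 0.4153 -0.1451  0.036 ]
365 212 [ 0.4497 -0.1347  0.04  ]
```

```bash
python3 -m creep '[0.4,0.007,0,0.045,0, 0.4,0,0,0.04,0, 0.4,0,0,0.027,0, 0.4,0,0,0.013,0, 0.4,0,0,0,0, 0.4,0,0,0,0]'; python3 go.py .4075 -.114 .031
```

```text
time: 34.9
ee_pos: [0.4072, -0.1136, 0.0341]
eef_rot: [0.697, 0.717, 0.0, 0.0]
ft_force: [1.0, -0.9, -0.2]
opening: 0.037
grasp_force: 0.0
at [ 0.4072 -0.1136  0.0341] tool shift [-0.0004  0.0003  0.0031] yaw -1.543
```

```bash
python3 -m creep '[0.4,0,0,0.003,0, 0,0,0,0,0, 0,0,0,0,0, 0,0,0,0,0, 0,0,0,0,0, 0,0,0,0,0]'; python3 - <<'E'
import numpy as np
p=None
for a in np.r_[.178:1.571:14j]:
    q=np.array([-.135*np.cos(a),.012+.135*np.sin(a)])
    if p is not None: print(a.round(2),(q-p).round(4))
    p=q
E
```

```text
time: 35.5
ee_pos: [0.4085, -0.1135, 0.0316]
eef_rot: [0.698, 0.716, 0.001, 0.002]
ft_force: [5.9, 0.8, -2.8]
opening: 0.0149
grasp_force: 30.0
0.29 [0.0033 0.0141]
0.39 [0.0048 0.0136]
0.5 [0.0062 0.013 ]
0.61 [0.0076 0.0123]
0.71 [0.0089 0.0114]
0.82 [0.01   0.0104]
0.93 [0.0111 0.0093]
1.04 [0.012 0.008]
1.14 [0.0128 0.0067]
1.25 [0.0135 0.0053]
1.36 [0.0139 0.0038]
1.46 [0.0143 0.0023]
1.57 [0.0144 0.0008]
```

```bash
python3 -m creep '[0,0,0.0033,-0.0141,0, 0,0,0.0048,-0.0136,0, 0,0,0.0062,-0.013,0, 0,0,0.0076,-0.0123,0, 0,0,0.0089,-0.0114,0, 0,0,0.01,-0.0104,0, 0,0,0.0111,-0.0093,0, 0,0,0,0,0]'; python3 go.py .542 -.110 .139
```

```text
time: 36.3
ee_pos: [0.4578, -0.1127, 0.1168]
eef_rot: [0.697, 0.717, -0.002, -0.001]
ft_force: [-10.5, -2.4, 11.0]
opening: 0.0148
grasp_force: 30.0
at [ 0.4578 -0.1127  0.1168] tool shift [ 0.0003  0.0841 -0.0226] yaw -1.543
```

```bash
python3 -m creep '[0,0,0.011,-0.0095,0, 0,0,0.0128,-0.0072,0, 0,0,0.0135,-0.0055,0, 0,0,0.0139,-0.0038,0, 0,0,0,0,0]'; python3 go.py .542 -.110 .142
```

```text
time: 36.8
ee_pos: [0.5109, -0.1118, 0.143]
eef_rot: [0.697, 0.717, -0.001, 0.001]
ft_force: [-4.7, -4.2, 8.8]
opening: 0.0152
grasp_force: 30.0
at [ 0.5109 -0.1118  0.143 ] tool shift [0.001  0.0311 0.001 ] yaw -1.5436
```

```bash
python3 -m creep '[0,0,0.011,-0.002,0, 0,0,0.01,-0.001,0, 0,0,0.009,0,0, 0,0,0.002,0,0, 0,0,0,0,0]'; python3 go.py .5415 -.110 .146
```

```text
time: 37.3
ee_pos: [0.5415, -0.1113, 0.1452]
eef_rot: [0.698, 0.717, -0.002, 0.001]
ft_force: [-4.0, -5.1, 5.6]
opening: 0.015
grasp_force: 30.0
at [ 0.5415 -0.1113  0.1452] tool shift [ 0.0013  0.     -0.0008] yaw -1.544
```

Pushing on until the stop resists.

```bash
python3 -m creep '[0,0,0.002,0,0, 0,0,0.002,0,0, 0,0,0,0,0]'; python3 -m creep '[0,0,0.001,0,0, 0,0,0,0,0]'
```

```text
time: 37.6
ee_pos: [0.5418, -0.1113, 0.1452]
eef_rot: [0.697, 0.717, -0.005, -0.003]
ft_force: [-19.0, -6.1, 15.4]
opening: 0.0149
grasp_force: 30.0
time: 37.8
ee_pos: [0.5419, -0.1112, 0.1451]
eef_rot: [0.697, 0.717, -0.005, -0.004]
ft_force: [-21.6, -6.0, 18.5]
opening: 0.0153
grasp_force: 30.0
```

It's at the stop. I relax the push, open the jaws, lift clear, and check.

```bash
python3 -m creep '[0,0,-0.004,0,0, 0.45,0,0,0,0, 0.45,0,0,0,0, 0.45,0,0,0,0, 0.45,0,0,-0.02,0, 0.45,0,0,-0.04,0, 0.45,0,0,-0.04,0, 0.45,0.04,0,0,0, 0.45,0.04,0,0,0, 0.45,0.04,0,0,0, 0.45,0,0,0,0]'; python3 - <<'E'
from h import *
im,d,T=snap('wrist'); im2,d,T=snap('scene','s2.png')
c=np.hstack([cv2.resize(im2[150:350,260:500],None,fx=1.6667,fy=1.6667),cv2.resize(im,(533,333))])[:,:,::-1]
cv2.imwrite('pics/end.png',cv2.resize(c,(800,int(c.shape[0]*800/c.shape[1]))))
Q=cloud('scene',d,T)
m=(Q[...,2]>.125)&(Q[...,2]<.17)&(abs(Q[...,0]-.542)<.06)&(abs(Q[...,1]+.147)<.08); print(m.sum(),np.median(Q[m],0),Q[m].min(0),Q[m].max(0))
m=(Q[...,2]>.042)&(Q[...,2]<.06)&(abs(Q[...,0]-.542)<.08)&(abs(Q[...,1]+.147)<.1); print(m.sum(),np.percentile(Q[m][:,2],[5,50,95]))
E
```

```text
time: 38.9
ee_pos: [0.539, 0.0147, 0.2437]
eef_rot: [0.696, 0.718, 0.001, -0.001]
ft_force: [0.1, -0.5, 0.2]
opening: 0.0412
grasp_force: 0.0
358 [ 0.53666177 -0.15669983  0.14954553] [ 0.5304542  -0.22681797  0.13960183] [ 0.54827399 -0.06701317  0.15534008]
3244 [0.04687404 0.0491298  0.05147536]
```

View pics/end.png

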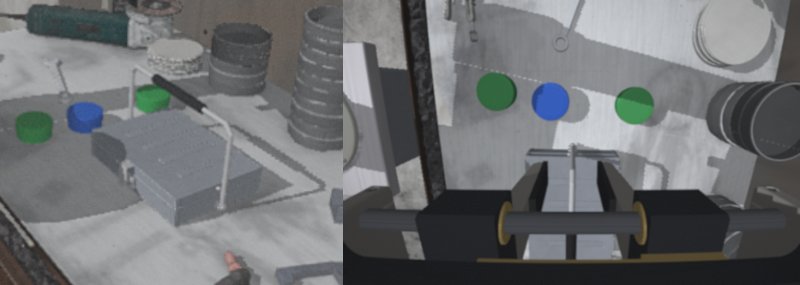

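The picture shows the case shut and the handle standing upright by itself, with the grip at (180,92) and the robot clear of everything. I hand the job in.

```bash
python3 -c "
from workcell import r; print(r.job_done())"
```

```text
the job is handed in; nothing more can be done
None
```

The job is handed in: all four tins are in the case pockets with their lids pressed home, the case lid is shut and caught, and the handle stands upright on its own; the verdict was not shown to me.

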